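Pack the clamp gap with spacer blocks and hold it tight

ROBOT

A 6-joint arm with a two-finger parallel gripper is mounted at the origin on a cart in front of the work surface, level with it; the furniture and walls round the work are solid. World frame = base frame: x ahead of the robot, y to its left, z up, the work surface at z = 0. Lengths are in m, angles in rad, forces in N, time in s.
With the tool pointing down it reaches from about 0.425 to 0.95 m from the base axis. Payload 3.5 kg.
Tool frame: the origin (TCP) lies at the very end of the fingers, on their centre line; the grasp point (between the pads) lies 19 mm behind it (ctrl.grip_point_offset is the distance from the TCP to the grasp point, in m); z points along the fingers, y is the line along which they close (so a half turn about z gives the same grasp; the last joint's range is limited). The gripper opens to 85 mm and grips with 20 to 120 N. Pads are 22 mm wide; open, the fingers measure 114 mm over their backs; the gripper's body (76 mm by 85 mm) begins 54 mm behind the grasp point. The pads swing forward as they close: fully open they stand 13 mm farther back than shut.
Start: joints at [-1.441, 0.286, 1.577, -0, 1.279, -0.15], TCP at [0.186, -0.649, 0.231] pointing down, gripper open.
Joint ranges: [-2.77, 2.77], [-0.9, 2.22], [0.21, 2.48], [-1.53, 4.67], [0.24, 2.81], [-2.84, 2.84]. Speed limits (rad/s): [2.79, 2.79, 3.14, 3.14, 3.14, 3.14].

INTERFACE

Orientations are given as a unit quaternion [x, y, z, w].
In Python, from plant import ctrl gives the robot as it stands. The module is installed in compiled form; this text tells all that it offers.
- The arm moves only by the shell command python3 -m pendant 'ROWS' [OPENING] [FORCE]. ROWS is JSON, a list of rows, each an object of numbers: "dx", "dy", "dz": the shift along the tool's x, y, z in cm; "twist": the turn about the tool's z in degrees. A call has 1 to 10 rows; each row is the pose to reach, as a shift and turn from the pose commanded when the call began, along the tool's axes at that moment; what a row does not reach only later rows make up. A row lasts 1/8 s, in which the tool goes at most 62.5 mm and 10.7 degrees, less where a joint would pass 70% of its speed; a pose out of reach is approached as far as the arm can. A call with a gripper value outside its range is refused whole. OPENING is the opening in per cent of the stroke, from 0 (shut) to 100 (fully open), set as the call begins (- or left out, the last holds). The fingers move at their own pace and stop on an object; FORCE is the grip in N (left out, the last holds). Time passes only in rows, so rows that repeat a pose let the fingers close. It gives the time, the measured TCP pose, the force, the opening and the grip force at its end, in the units of the state.
- ctrl.get_state(): the state, without advancing time (a new reading comes with each control period).
- ctrl.read_camera(name): name is "scene" or "top" or "wrist"; returns a dict with "img" (420x560x3 uint8, red, green, blue), "depth" (420x560 float32, m along the optical axis (not along the pixel's ray), 0 where there is no reading), "camera_matrix" (3x3 intrinsics, pixels), "xyz" and "rotation" of the camera in the world; the wrist camera has in their place "tool_from_camera" (4x4, takes a point from camera to tool coordinates, whose origin is the TCP and whose axes are the flange's). Camera axes: x right, y up, looking along -z (the intrinsics and any distortion apply to the point x, -y, -z); pixel columns grow to the right and rows downward; lengths in m; the calibration is good to about 2 mm. The wrist camera is an equidistant fisheye: a pixel r from the principal point sees the ray r / f radians off the axis. A picture is of the moment at which its call begins: read the wrist's pose just before it.
- ctrl.sign_off(): hands the job in; it is judged then, once.
The state is a dict: "time": time; "qpos": joint angles; "dq": joint speeds; "joint_efforts": joint torques, N m; "eef_pos": TCP position; "tcp_rot": TCP orientation; "contact_force": force on the tool from outside, world axes, zero at the start; "wrist_torque": the same for the moment, N m; "opening": opening from 0.0 (shut) to 1.0 (fully open); "finger_force": force on a finger pad.
Only numpy, scipy, OpenCV 4.12 (cv2) and the standard library are available. Lean on these libraries where they do the work, as an engineer would, in place of code of your own. Each camera call takes 0.05 s, during which the arm holds its last target. There are 200 camera calls.

TASK

The slide box on the clamp carrier sits too far away for the blue sliding jaw to reach: stand orange spacer blocks upright, side by side, in the gap between jaw and box, adding one after another until the jaw can close on them. Then push the jaw up with its red spring pusher until the row is nipped tight against the box, and finish while still holding the pusher at least half-way sprung in; do not let go. Leave spare blocks on the bench and do not disturb the other things lying about.

Things in the scene. Friction and masses are not known exactly. Their poses are not given: they have to be found in the camera images.
- carrier: aluminium clamp carrier fixed to the bench, 270 x 110 mm base plate 10 mm thick with 6 mm high lips along both long sides; origin at the centre of its underside, x along its length (from the pusher towards the slide box), y across, z up. It carries, along its x axis, the pusher, the jaw, the gap and the end stop with the slide box. It does not move, but stands elsewhere at every start
- box_face (a point): centre of the near face of the slide box (white and green carton, 60 x 83 x 34 mm, held immovably before the blue end stop on the carrier). This face, 34 mm high from the plate up, is the far wall of the gap; the axes are those of the carrier. The gap between jaw and box is 31 to 56 mm at the start
- jaw_face (a point): centre of the face of the blue sliding jaw that looks at the gap, 17 mm above the plate; the jaw is 84 mm wide and reaches 34 mm above the plate; axes as the carrier's. It moves with the jaw
- jaw (a joint): sliding jaw, m: grows as it moves along the carrier's +x towards the slide box; range 0 to 0.030, where it meets its own end stop; stays where it is left (about 1 N of friction); starts at 0 to 0.003. Pushed by the red pusher
- pusher_pad (a point): centre of the rear face of the red round push pad (34 mm across, its face square to the carrier's x axis and looking to -x, towards the robot), 40 mm above the bench; 62 mm behind the jaw face when not pressed; axes as the carrier's. Nothing stands behind it but the bare plate end, 30 mm below the middle of the pad
- pusher (a joint): how far the push pad is sprung in towards the jaw, m: 0 free, 0.010 fully in; the spring takes 1.2 N for each mm (12 N fully in). Pushing it along the carrier's +x first moves the jaw; when the jaw is stopped the pad springs in
- spacer_1_mid (a point): orange spacer block 1 of three equal ones (60 g), standing upright on the bench; the point is on its axis, half-way up, 32 mm above its underside. Body 18 mm thick along its own x, 44 mm wide along y, 36 mm high; on top in the middle stands a grip tab, 8 mm thick along x, 20 mm wide along y, 28 mm high, so 64 mm in all. z up
- spacer_2_mid (a point): orange spacer block 2, same as block 1; the point is 32 mm above its underside
- spacer_3_mid (a point): orange spacer block 3, same as block 1; the point is 32 mm above its underside
- timer: small beige three-button bench timer, 64 x 64 x 19 mm, lying loose, a bystander; origin under its centre
- glass_box: small white and dark grey cover-glass box, 55 x 55 x 22 mm, loose, a bystander; origin under its centre
- dropper: small white dropper bottle with a teal cap, 30 mm across, 80 mm high, loose, a bystander; origin under its centre
- cup: sample cup with an orange lid, 61 mm across, 68 mm high, loose, a bystander; origin under its centre

How it is judged:
On the way:
1. a first spacer block stands upright in the gap, let go (((z of spacer_1_mid in the frame of carrier between 0.038 and 0.045 m and y of spacer_1_mid in the frame of carrier between -0.02 and 0.02 m and x of spacer_1_mid in the frame of carrier between -0.05 and 0.03 m and angle between spacer_1_mid's own z axis and vertical below 0.12 rad and contact force between the fingers and spacer_1 below 0.1 N) or (z of spacer_2_mid in the frame of carrier between 0.038 and 0.045 m and y of spacer_2_mid in the frame of carrier between -0.02 and 0.02 m and x of spacer_2_mid in the frame of carrier between -0.05 and 0.03 m and angle between spacer_2_mid's own z axis and vertical below 0.12 rad and contact force between the fingers and spacer_2 below 0.1 N) or (z of spacer_3_mid in the frame of carrier between 0.038 and 0.045 m and y of spacer_3_mid in the frame of carrier between -0.02 and 0.02 m and x of spacer_3_mid in the frame of carrier between -0.05 and 0.03 m and angle between spacer_3_mid's own z axis and vertical below 0.12 rad and contact force between the fingers and spacer_3 below 0.1 N))), for 0.2 s.
At the end, for the whole second after the job is handed in: Gripper still pushes the red pad (>2 N, >3.5 mm in); jaw short of its end stop (<29 mm) and pressing a block, a block pressing the box (>0.8 N each); every block upright in the gap (within 20 mm of the centre line) or on the bench over 150 mm from the carrier's centre; all at rest (value of joint pusher above 0.0035 m and value of joint jaw below 0.029 m and contact force between the fingers and pusher above 2 N and (contact force between jaw and spacer_1 above 0.8 N or contact force between jaw and spacer_2 above 0.8 N or contact force between jaw and spacer_3 above 0.8 N) and contact force between any of spacer_1, spacer_2, spacer_3 and end_stop above 0.8 N and ((z of spacer_1_mid in the frame of carrier between 0.038 and 0.045 m and y of spacer_1_mid in the frame of carrier between -0.02 and 0.02 m and x of spacer_1_mid in the frame of carrier between -0.05 and 0.03 m and angle between spacer_1_mid's own z axis and vertical below 0.12 rad) or (horizontal distance between spacer_1_mid and carrier above 0.15 m and height (world z) of spacer_1_mid below 0.036 m)) and linear speed of each of spacer_1, spacer_2, spacer_3 below 0.02 m/s and ((z of spacer_2_mid in the frame of carrier between 0.038 and 0.045 m and y of spacer_2_mid in the frame of carrier between -0.02 and 0.02 m and x of spacer_2_mid in the frame of carrier between -0.05 and 0.03 m and angle between spacer_2_mid's own z axis and vertical below 0.12 rad) or (horizontal distance between spacer_2_mid and carrier above 0.15 m and height (world z) of spacer_2_mid below 0.036 m)) and ((z of spacer_3_mid in the frame of carrier between 0.038 and 0.045 m and y of spacer_3_mid in the frame of carrier between -0.02 and 0.02 m and x of spacer_3_mid in the frame of carrier between -0.05 and 0.03 m and angle between spacer_3_mid's own z axis and vertical below 0.12 rad) or (horizontal distance between spacer_3_mid and carrier above 0.15 m and height (world z) of spacer_3_mid below 0.036 m))); the arm keeps its last pose, push and grip.
It fails at once if the timer is moved by more than 25 mm (distance of timer from where it was at the start of the episode above 0.025 m).
It fails at once if the glass box is moved by more than 25 mm (distance of glass_box from where it was at the start of the episode above 0.025 m).
It fails at once if the dropper is moved by more than 25 mm (distance of dropper from where it was at the start of the episode above 0.025 m).
It fails at once if the cup is moved by more than 25 mm (distance of cup from where it was at the start of the episode above 0.025 m).
It also fails if it takes over 72 s, if anything falls off the work surface, if the arm or the gripper's body presses on something with over 40 N, if the wrist force passes 120 N, or if a joint passes its speed limit or range.

## Working session

There is one attempt and no reset: what is moved stays moved. The work goes in short steps, Python scripts to look and compute and a shell command to move; the robot and the scene stay as the last step left them, time stands still between calls to the robot, and variables do not carry over. Pictures are saved under pics/ and viewed, at most 10 in all, crops included, and the job is handed in when it is done.

```bash
mkdir -p pics
cat > h.py <<'E'
import numpy as np, cv2
from plant import ctrl
from scipy.spatial.transform import Rotation as R
def cloud(name):
    c=ctrl.read_camera(name); K=np.array(c["camera_matrix"]); d=c["depth"]
    v,u=np.indices(d.shape)
    p=np.stack([(u-K[0,2])/K[0,0]*d,-(v-K[1,2])/K[1,1]*d,-d],-1)
    M=np.array(c["rotation"]); 
    if M.size==4: M=R.from_quat(M).as_matrix()
    return c["img"],p@M.T+np.array(c["xyz"]),d
E
python3 - <<'E'
from h import *
for n in("top","scene"):
    i,w,d=cloud(n); np.savez(n+".npz",i=i,w=w,d=d)
    cv2.imwrite(f"pics/{n}1.png",i[...,::-1]); print(n,w[210,280],d[210,280])
s=ctrl.get_state();print(s)
E
```

```text
top [ 0.574334    0.02720366 -0.00372346] 1.5287311
scene [ 0.64722819 -0.10702953  0.01003633] 1.4712373
{'time': 0.1, 'qpos': array([-1.44099343e+00,  2.87114356e-01,  1.57802263e+00, -2.13877263e-05,
        1.27860740e+00, -1.50005708e-01]), 'dq': array([-0.00027965, -0.00081111, -0.00487485, -0.00020765, -0.00235347,
        0.00120051]), 'joint_efforts': array([ 6.96899206e-04, -4.07296586e+01, -2.93699616e+01, -1.54247277e-04,
        3.40578576e-03,  2.86911188e-06]), 'eef_pos': array([ 0.1863581 , -0.64814817,  0.23006496]), 'tcp_rot': array([ 9.90228341e-01,  1.39451334e-01,  6.30811692e-07, -1.07591512e-03]), 'contact_force': array([-0.09857834,  0.63700341, -0.22395817]), 'wrist_torque': array([-0.00720099, -0.00624221,  0.00093916]), 'finger_force': 0.0, 'opening': 0.9993945517127035}
```

View pics/top1.png

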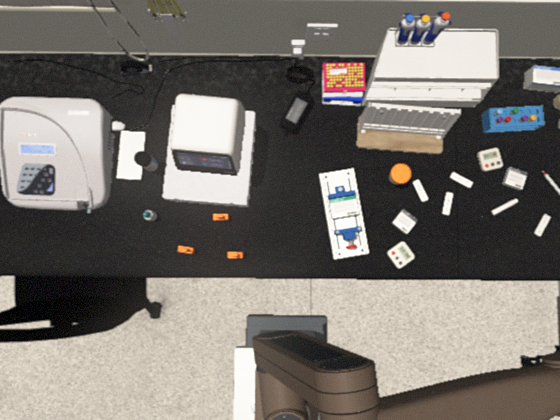

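View pics/scene1.png

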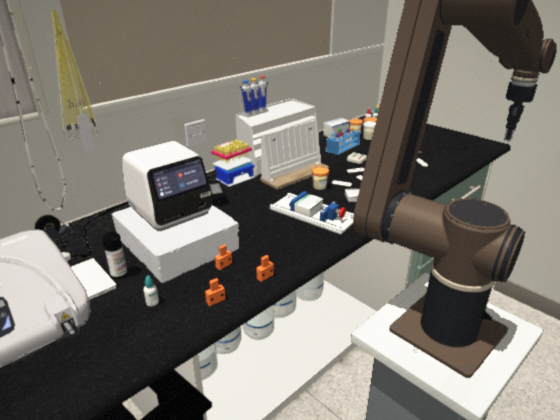

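The top view shows the carrier around px (343,213), spacers at (221,217), (186,250) and (235,255), the dropper at (149,215), the cup at (400,174), the glass box at (404,221) and the timer at (401,255). The scene view shows the blocks standing upright with their tabs up.

Run:
```python
from h import *
f=np.load("top.npz");i,w=f["i"],f["w"]
hsv=cv2.cvtColor(i,cv2.COLOR_RGB2HSV)
m=((hsv[...,0]<14)&(hsv[...,1]>170)&(hsv[...,2]>120)).astype(np.uint8)
n,l,st,c=cv2.connectedComponentsWithStats(m)
for k in range(1,n):
    if st[k,4]<10: continue
    p=w[l==k]; z=p[:,2]; zt=np.percentile(z,98); r=cv2.minAreaRect(p[:,:2].astype(np.float32)*1000)
    print(c[k].round(),st[k,4],p.mean(0).round(4),zt.round(3),r)
for (u,v) in[(149,215),(404,221),(401,255),(400,174),(321,172),(352,168),(333,259),(367,253)]: print(u,v,w[v,u].round(3))
b=cv2.resize(i[160:270,300:430],None,fx=5,fy=5,interpolation=cv2.INTER_CUBIC)
cv2.imwrite("pics/crop1.png",b[...,::-1])
```

```text
[445.  16.] 41 [ 1.0441 -0.3946  0.3295] 0.334 ((1044.007568359375, -395.5505676269531), (16.710617065429688, 18.507314682006836), 10.782003402709961)
[401. 173.] 63 [ 0.6868 -0.3404  0.053 ] 0.076 ((688.626220703125, -336.1539306640625), (71.04386901855469, 59.09667205810547), 12.190303802490234)
[221. 217.] 46 [0.5465 0.2049 0.0402] 0.063 ((548.1331787109375, 207.53041076660156), (16.37792205810547, 43.76433181762695), 0.7489829659461975)
[351. 246.] 15 [ 0.4612 -0.1882  0.0563] 0.062 ((461.1490783691406, -188.12953186035156), (5.533407688140869, 23.89055061340332), 17.811431884765625)
[189. 250.] 49 [0.4439 0.2898 0.0962] 1.518 ((440.91357421875, 166.3118438720703), (324.7178039550781, 18.521644592285156), 88.00335693359375)
[238. 255.] 45 [0.4315 0.1518 0.0361] 0.067 ((431.95318603515625, 155.82440185546875), (18.224090576171875, 31.319839477539062), 0.5363906621932983)
149 215 [0.548 0.417 0.071]
404 221 [ 0.541 -0.357  0.021]
401 255 [ 0.437 -0.346  0.019]
400 174 [ 0.68  -0.336  0.066]
321 172 [ 0.695 -0.101  0.005]
352 168 [ 0.707 -0.197  0.015]
333 259 [ 0.423 -0.139  0.004]
367 253 [ 0.442 -0.242  0.021]
```

View pics/crop1.png

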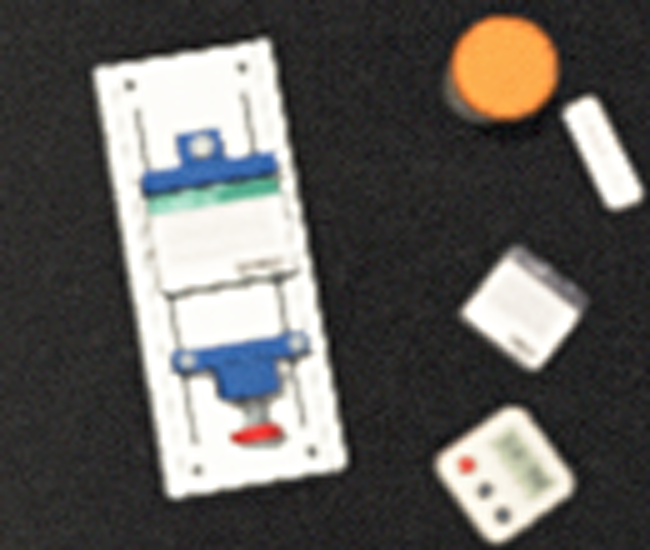

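The crop shows the carrier yawed about 10° to the left. The jaw face edge is at crop row ~348 and the near box face edge at ~290, so the gap is roughly 36-40 mm. The red pad is at (258,433). I'll move above the carrier for a close look.

```bash
python3 -m pendant '[{"dx":42,"dy":-34,"dz":-7,"twist":5.6},{"dx":42,"dy":-34,"dz":-7,"twist":5.6},{"dx":42,"dy":-34,"dz":-7,"twist":5.6},{"dx":42,"dy":-34,"dz":-7,"twist":5.6},{"dx":42,"dy":-34,"dz":-7,"twist":5.6},{"dx":42,"dy":-34,"dz":-7,"twist":5.6},{"dx":42,"dy":-34,"dz":-7,"twist":5.6},{"dx":42,"dy":-34,"dz":-7,"twist":5.6},{"dx":42,"dy":-34,"dz":-7,"twist":5.6},{"dx":42,"dy":-34,"dz":-7,"twist":5.6}]' 50
cat >> h.py <<'E'
def wrist():
    s=ctrl.get_state(); c=ctrl.read_camera("wrist"); K=np.array(c["camera_matrix"]); d=c["depth"]
    v,u=np.indices(d.shape); x=(u-K[0,2])/K[0,0]; y=(v-K[1,2])/K[1,1]; t=np.hypot(x,y)+1e-9
    k=np.tan(t)/t*d
    p=np.stack([x*k,-y*k,-d],-1); T=np.array(c["tool_from_camera"])
    p=p@T[:3,:3].T+T[:3,3]
    w=R.from_quat(s["tcp_rot"]).apply(p.reshape(-1,3)).reshape(p.shape)+s["eef_pos"]
    return c["img"],w,d,s
E
python3 - <<'E'
from h import *
i,w,d,s=wrist(); np.savez("w1.npz",i=i,w=w,d=d); cv2.imwrite("pics/w1.png",i[...,::-1])
print(s["eef_pos"],R.from_quat(s["tcp_rot"]).as_matrix()[:,0], w[210,280])
E
```

```text
time: 1.35
eef_pos: [0.4974, -0.2035, 0.3015]
tcp_rot: [0.996, 0.093, 0.0, -0.0]
contact_force: [0.1, 0.2, 0.2]
opening: 0.507
finger_force: 0.0
[ 0.49735461 -0.20354088  0.30149972] [9.82573572e-01 1.85873644e-01 4.04158797e-04] [ 0.4364547  -0.21436871  0.01111795]
```

View pics/w1.png

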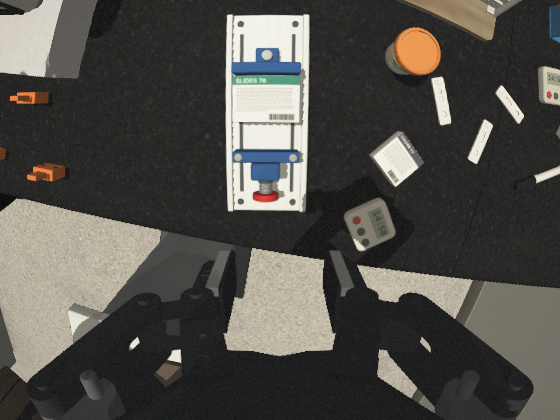

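The wrist view is clear. The plate spans px (226–309, 15–211), the blue jaw face is at row ~151, the box near face at ~123, and the red pad at (265,196). The glass box and timer are well to the right.

Run:
```python
from h import *
f=np.load("w1.npz");i,w=f["i"],f["w"]
m=np.zeros(i.shape[:2],bool); m[10:220,215:320]=1
m&=(w[...,2]>0.006)&(w[...,2]<0.1)
m=cv2.morphologyEx(m.astype(np.uint8),cv2.MORPH_OPEN,np.ones((3,3)))>0
r=cv2.minAreaRect(w[m][:,:2].astype(np.float32)*1000); print(r)
c=np.array(r[0])/1e3
a=np.deg2rad(r[2]); a=(a+np.pi/4)%(np.pi/2)-np.pi/4
print("yaw",np.rad2deg(a))
ex=np.array([np.cos(a),np.sin(a)]); ey=np.array([-ex[1],ex[0]])
q=w[...,:2]-c; X=q@ex; Y=q@ey
print("carrier",c)
s=m&(abs(Y)<.03)&(abs(X)<.13)
for x0 in np.arange(-.13,.06,.003):
    k=s&(X>=x0)&(X<x0+.003)
    if k.any(): print(round(x0*1e3),np.percentile(w[k][:,2],[10,50,90]).round(4),np.median(i[k],0))
```

```text
((565.6393432617188, -171.75770568847656), (270.4576721191406, 110.09284210205078), 10.141977310180664)
yaw 10.141977310180668
carrier [ 0.56563934 -0.17175771]
-130 [0.0101 0.0113 0.0121] [239. 237. 227.]
-127 [0.0099 0.0109 0.0124] [239. 238. 228.]
-124 [0.0097 0.0109 0.0118] [239. 237. 227.]
-121 [0.01   0.0111 0.0121] [239. 237. 227.]
-118 [0.0098 0.0112 0.0122] [239. 237. 228.]
-115 [0.0098 0.0111 0.0121] [238. 237. 226.]
-112 [0.0101 0.0114 0.0563] [227. 186. 170.]
-109 [0.0106 0.0493 0.0572] [210.  90.  82.]
-106 [0.0103 0.0125 0.0576] [220. 133. 123.]
-103 [0.0107 0.0406 0.0551] [152.  64.  59.]
-100 [0.0101 0.0116 0.0478] [237. 236. 226.]
-97 [0.0101 0.0117 0.0485] [235. 233. 222.]
-94 [0.0103 0.0118 0.0479] [226. 225. 214.]
-91 [0.0104 0.0119 0.0478] [188.5 185.5 171. ]
-88 [0.0101 0.0125 0.051 ] [136. 136. 124.]
-85 [0.0106 0.0135 0.0557] [139. 137. 126.]
-82 [0.0107 0.0552 0.0569] [ 63.   98.  140.5]
-79 [0.011  0.0553 0.0565] [ 63. 100. 145.]
-76 [0.0108 0.0554 0.0568] [ 65. 101. 146.]
-73 [0.0106 0.0553 0.0571] [ 66. 103. 147.]
-70 [0.0106 0.0557 0.0568] [ 65. 103. 148.
[... 1185 characters left out ...]
31. 220.]
14 [0.0439 0.045  0.0461] [233. 229. 218.]
17 [0.0443 0.0452 0.0462] [236.5 233.  222. ]
20 [0.0441 0.0449 0.0461] [234. 229. 218.]
23 [0.0442 0.0452 0.0462] [232. 228. 217.]
26 [0.0438 0.045  0.0464] [235. 231. 220.]
29 [0.044  0.0452 0.0461] [234.  230.5 220. ]
32 [0.0443 0.0451 0.0462] [241. 240. 230.]
35 [0.0441 0.0449 0.0462] [ 94. 161. 133.]
38 [0.0442 0.0453 0.0463] [ 93. 162. 133.]
41 [0.0438 0.0452 0.0462] [ 89. 158. 130.]
44 [0.0439 0.045  0.0461] [102. 160. 135.]
47 [0.0257 0.0433 0.05  ] [36. 49. 64.]
50 [0.0499 0.0511 0.0522] [ 65. 104. 153.]
53 [0.0501 0.051  0.0522] [ 66. 106. 156.]
56 [0.0502 0.0512 0.0523] [ 67. 107. 157.]
59 [0.0501 0.0509 0.0518] [ 67. 106. 156.]
```

The gap is about 34 mm (jaw face at carrier x = -47.5 mm, box face at -13.5 mm), so one block is enough. The jaw will travel about 16 mm. Going to the nearest block.

```bash
python3 -m pendant '[{"dx":3.3,"dy":-33,"dz":8},{"dx":3.3,"dy":-33,"dz":8},{"dx":3.3,"dy":-33,"dz":8},{"dx":3.3,"dy":-33,"dz":8},{"dx":3.3,"dy":-33,"dz":8},{"dx":3.3,"dy":-33,"dz":8},{"dx":3.3,"dy":-33,"dz":8},{"dx":3.3,"dy":-33,"dz":8}]'
cat >> h.py <<'E'
def spacers(i,w):
    hsv=cv2.cvtColor(i,cv2.COLOR_RGB2HSV)
    m=((hsv[...,0]<14)&(hsv[...,1]>150)&(hsv[...,2]>80)&(w[...,2]>.004)&(w[...,2]<.09)).astype(np.uint8)
    n,l,st,c=cv2.connectedComponentsWithStats(m)
    for k in range(1,n):
        if st[k,4]<60: continue
        p=w[l==k]; z=p[:,2]; zm=z.max()
        for nm,q in(("tab",p[z>zm-.006]),("body",p[(z>zm-.033)&(z<zm-.023)])):
            if len(q)>4: print(c[k].round(),st[k,4],nm,len(q),zm.round(4),cv2.minAreaRect(q[:,:2].astype(np.float32)*1000))
E
python3 - <<'E'
from h import *
i,w,d,s=wrist(); cv2.imwrite("pics/w2.png",i[...,::-1])
print(s["eef_pos"]); spacers(i,w)
E
```

```text
[ 0.49649231 -0.20490287  0.30102242]
[415.  51.] 497 tab 411 0.0719 ((682.8994140625, -337.4405212402344), (59.955848693847656, 59.410335540771484), 48.48078155517578)
[29. 97.] 380 tab 51 0.0672 ((548.8272705078125, 206.79470825195312), (7.611842155456543, 19.385683059692383), 1.6074457168579102)
[29. 97.] 380 body 160 0.0672 ((548.2330322265625, 207.31185913085938), (17.612667083740234, 42.194541931152344), 1.978184461593628)
[ 45. 172.] 489 tab 59 0.066 ((433.069580078125, 161.5010223388672), (8.319730758666992, 20.884239196777344), 0.48435312509536743)
[ 45. 172.] 489 body 170 0.066 ((432.55401611328125, 162.29055786132812), (18.43789291381836, 45.037994384765625), 0.5854414105415344)
[264. 195.] 199 tab 118 0.0591 ((462.01141357421875, -189.5797119140625), (7.479066371917725, 23.799673080444336), 11.316071510314941)$[0]: bad value
```

View pics/w2.png

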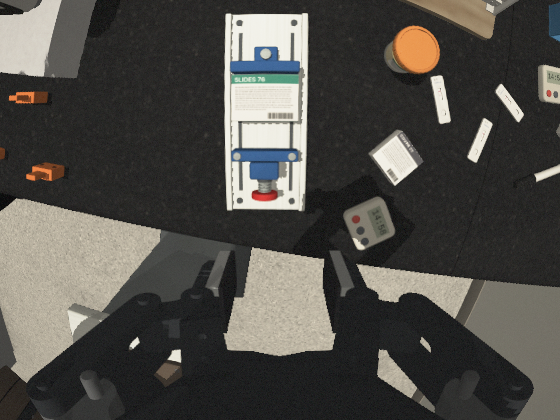

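The view is unchanged because the call was refused: a row apparently needs all four keys. The block at px (45,172) already measures well: centre (0.433, 0.162), yaw 0.5°.

```bash
python3 -m pendant '[{"dx":0.6,"dy":-37.2,"dz":14,"twist":10.2},{"dx":0.6,"dy":-37.2,"dz":14,"twist":10.2},{"dx":0.6,"dy":-37.2,"dz":14,"twist":10.2},{"dx":0.6,"dy":-37.2,"dz":14,"twist":10.2},{"dx":0.6,"dy":-37.2,"dz":14,"twist":10.2},{"dx":0.6,"dy":-37.2,"dz":14,"twist":10.2},{"dx":0.6,"dy":-37.2,"dz":14,"twist":10.2},{"dx":0.6,"dy":-37.2,"dz":14,"twist":10.2},{"dx":0.6,"dy":-37.2,"dz":14,"twist":10.2}]'
python3 - <<'E'
from h import *
i,w,d,s=wrist(); cv2.imwrite("pics/w3.png",i[...,::-1])
print(s["eef_pos"],R.from_quat(s["tcp_rot"]).as_matrix()[:,0]); spacers(i,w)
E
```

```text
time: 2.58
eef_pos: [0.4353, 0.1596, 0.1616]
tcp_rot: [1.0, 0.001, 0.0, 0.0]
contact_force: [0.7, -0.1, 0.0]
opening: 0.502
finger_force: 0.0
[0.43533406 0.15958748 0.16158255] [9.99997359e-01 2.26083589e-03 4.12335015e-04]
[231.  74.] 313 tab 105 0.0383 ((541.479736328125, 205.56985473632812), (16.370819091796875, 45.100830078125), 24.54732894897461)
[231.  74.] 313 body 66 0.0383 ((541.1298828125, 205.39161682128906), (14.385331153869629, 45.0633430480957), 23.114990234375)
[226.  66.] 352 tab 68 0.066 ((545.6331176757812, 207.29481506347656), (7.6459856033325195, 19.278005599975586), 23.632497787475586)
[226.  66.] 352 body 184 0.066 ((550.3539428710938, 208.44808959960938), (31.84075355529785, 15.783097267150879), 88.24604034423828)
[131. 179.] 557 tab 132 0.0378 ((453.997802734375, 309.1060791015625), (45.22628402709961, 15.170612335205078), 60.33414077758789)
[131. 179.] 557 body 159 0.0378 ((454.3329162597656, 309.5547180175781), (47.074275970458984, 15.296858787536621), 62.03572082519531)
[114. 189.] 375 tab 73 0.0653 ((450.197998046875, 311.27313232421875), (19.881446838378906, 7.957150936126709), 57.216060638427734)
[114. 189.] 375 body 132 0.0653 ((445.3018798828125, 315.651611328125), (40.540252685546875, 13.145218849182129), 82.01812744140625)
[281. 199.] 975 tab 213 0.0668 ((432.802001953125, 162.16148376464844), (19.68974494934082, 7.680021286010742), 87.65206146240234)
[281. 199.] 975 body 284 0.0668 ((432.6444091796875, 162.3399200439453), (43.93879318237305, 18.044597625732422), 89.3254623413086)
```

View pics/w3.png

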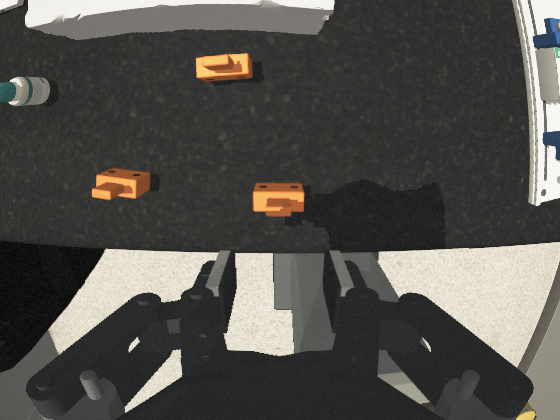

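The block to grasp is at px (281,199), centre (0.4327, 0.1623). The other two blocks are clear of it.

```bash
python3 -m pendant '[{"dx":-0.25,"dy":-0.25,"dz":5,"twist":0},{"dx":-0.25,"dy":-0.25,"dz":9,"twist":0},{"dx":-0.25,"dy":-0.25,"dz":11,"twist":0},{"dx":-0.25,"dy":-0.25,"dz":12.1,"twist":0},{"dx":-0.25,"dy":-0.25,"dz":12.1,"twist":0},{"dx":-0.25,"dy":-0.25,"dz":12.1,"twist":0}]' && python3 -m pendant '[{"dx":0,"dy":0,"dz":0,"twist":0},{"dx":0,"dy":0,"dz":0,"twist":0},{"dx":0,"dy":0,"dz":0,"twist":0},{"dx":0,"dy":0,"dz":0,"twist":0},{"dx":0,"dy":0,"dz":0,"twist":0},{"dx":0,"dy":0,"dz":0,"twist":0},{"dx":0,"dy":0,"dz":0,"twist":0},{"dx":0,"dy":0,"dz":0,"twist":0}]' 0 50
```

```text
time: 3.38
eef_pos: [0.4334, 0.1633, 0.0415]
tcp_rot: [1.0, 0.002, 0.001, -0.0]
contact_force: [-0.1, 0.1, 0.3]
opening: 0.501
finger_force: 0.0
time: 4.38
eef_pos: [0.4329, 0.1635, 0.0411]
tcp_rot: [1.0, 0.002, 0.001, -0.0]
contact_force: [-0.5, -0.7, 6.2]
opening: 0.218
finger_force: 49.9
```

Gripped, with the opening at about the 20 mm tab width. Lifting and carrying it above the gap.

```bash
python3 -m pendant '[{"dx":0,"dy":0,"dz":-4,"twist":0},{"dx":0,"dy":0,"dz":-10,"twist":0},{"dx":1.5,"dy":5,"dz":-12,"twist":-3},{"dx":3,"dy":10,"dz":-12,"twist":-6},{"dx":5,"dy":15.5,"dz":-12,"twist":-10.1},{"dx":6.5,"dy":21,"dz":-12,"twist":-10.1},{"dx":8.5,"dy":27,"dz":-12,"twist":-10.1},{"dx":9.7,"dy":32,"dz":-12,"twist":-10.1},{"dx":10.5,"dy":34,"dz":-12,"twist":-10.1},{"dx":10.5,"dy":34,"dz":-12,"twist":-10.1}]'
python3 - <<'E'
from h import *
i,w,d,s=wrist(); cv2.imwrite("pics/w4.png",i[...,::-1])
print(s["eef_pos"],R.from_quat(s["tcp_rot"]).as_matrix()[:,0],s["opening"])
p=w[200:215,255:310].reshape(-1,3)
hsv=cv2.cvtColor(i,cv2.COLOR_RGB2HSV)
m=(hsv[...,0]<14)&(hsv[...,1]>150)&(hsv[...,2]>60)&(w[...,2]>.08)
p=w[m];print(m.sum(),np.argwhere(m).mean(0),p.min(0),p.max(0),np.median(p,0))
E
```

```text
time: 5.62
eef_pos: [0.5384, -0.1765, 0.1594]
tcp_rot: [0.996, 0.089, -0.001, -0.001]
contact_force: [-0.2, 0.2, -1.2]
opening: 0.219
finger_force: 49.2
[ 0.53837502 -0.17647238  0.15942597] [ 0.98409541  0.17763696 -0.00115133] 0.2193286451096738
4046 [255.93598616 280.39940682] [ 0.53264939 -0.19541499  0.12015122] [ 0.61134049 -0.15248307  0.30298138] [ 0.54345524 -0.17386925  0.15550516]
```

View pics/w4.png

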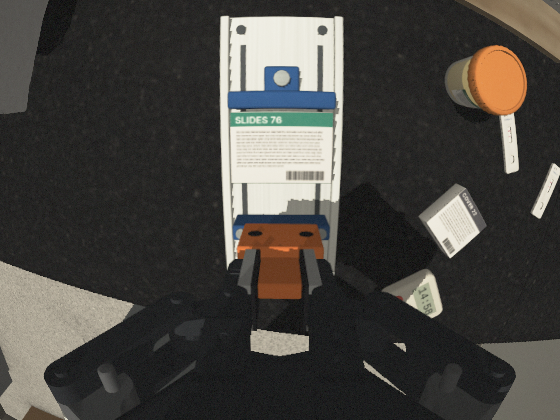

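The block hangs straight in the fingers, with its body at px (238–322, 225–250) centred over the gap. I'll lower it to just above the plate, then make contact.

```bash
python3 -m pendant '[{"dx":0,"dy":0,"dz":3,"twist":0},{"dx":0,"dy":0,"dz":6,"twist":0},{"dx":0,"dy":0,"dz":8,"twist":0},{"dx":0,"dy":0,"dz":9.5,"twist":0},{"dx":0,"dy":0,"dz":10.3,"twist":0},{"dx":0,"dy":0,"dz":10.6,"twist":0},{"dx":0,"dy":0,"dz":10.8,"twist":0},{"dx":0,"dy":0,"dz":10.8,"twist":0}]'
```

```text
time: 6.68
eef_pos: [0.5389, -0.1764, 0.0528]
tcp_rot: [0.996, 0.09, 0.0, 0.0]
contact_force: [0.2, 1.0, -0.9]
opening: 0.216
finger_force: 49.2
```

```bash
python3 -m pendant '[{"dx":0,"dy":0,"dz":0.1,"twist":0},{"dx":0,"dy":0,"dz":0.2,"twist":0},{"dx":0,"dy":0,"dz":0.2,"twist":0}]'
```

```text
time: 7.05
eef_pos: [0.539, -0.1764, 0.0511]
tcp_rot: [0.996, 0.09, 0.0, 0.0]
contact_force: [-1.3, 0.4, 3.9]
opening: 0.22
finger_force: 49.6
```

Contact (3.9 N). Releasing, then rising.

```bash
python3 -m pendant '[{"dx":0,"dy":0,"dz":0,"twist":0},{"dx":0,"dy":0,"dz":0,"twist":0},{"dx":0,"dy":0,"dz":0,"twist":0},{"dx":0,"dy":0,"dz":0,"twist":0},{"dx":0,"dy":0,"dz":-1,"twist":0},{"dx":0,"dy":0,"dz":-4,"twist":0},{"dx":0,"dy":0,"dz":-10,"twist":0},{"dx":-5,"dy":0,"dz":-13,"twist":0},{"dx":-8,"dy":0,"dz":-13,"twist":0},{"dx":-8,"dy":0,"dz":-13,"twist":0}]' 45
python3 - <<'E'
from h import *
i,w,d,s=wrist(); cv2.imwrite("pics/w5.png",i[...,::-1])
print(s["eef_pos"],R.from_quat(s["tcp_rot"]).as_matrix()[:,0],s["contact_force"]); spacers(i,w)
E
```

```text
time: 8.3
eef_pos: [0.4591, -0.1907, 0.1815]
tcp_rot: [0.996, 0.089, 0.001, 0.001]
contact_force: [0.1, 0.2, -0.2]
opening: 0.451
finger_force: 0.0
[ 0.45906531 -0.19071369  0.18145543] [0.98409674 0.17762754 0.00143689] [ 0.07780134  0.23789787 -0.23108902]
[484.  13.] 1131 tab 958 0.0716 ((668.8984375, -343.7662048339844), (29.073110580444336, 59.76340866088867), 24.55422592163086)
[281. 104.] 948 tab 262 0.0768 ((538.2902221679688, -175.21144104003906), (7.735667705535889, 19.878280639648438), 10.212621688842773)
[281. 104.] 948 body 667 0.0768 ((538.6619262695312, -175.2884063720703), (16.49551010131836, 42.446834564208984), 10.363458633422852)
[281. 193.] 416 tab 246 0.0586 ((462.1507873535156, -190.04559326171875), (7.8489251136779785, 25.9700870513916), 10.574445724487305)
[281. 193.] 416 body 7 0.0586 ((465.5423583984375, -189.54476928710938), (0.4647829234600067, 22.18653106689453), 9.546355247497559)
```

View pics/w5.png

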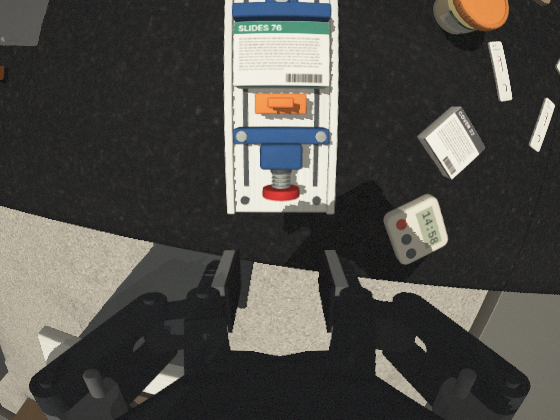

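The first block stands upright in the gap at px (281,104), and the red pad is free at (281,193). I'll shut the fingers, go behind the pad and descend.

```bash
python3 -m pendant '[{"dx":-2.7,"dy":0,"dz":0,"twist":0},{"dx":-2.7,"dy":0,"dz":0,"twist":0},{"dx":-2.7,"dy":0,"dz":0,"twist":0},{"dx":-2.7,"dy":0,"dz":0,"twist":0},{"dx":-2.7,"dy":0,"dz":5,"twist":0},{"dx":-2.7,"dy":0,"dz":9,"twist":0},{"dx":-2.7,"dy":0,"dz":12.5,"twist":0},{"dx":-2.7,"dy":0,"dz":14.5,"twist":0},{"dx":-2.7,"dy":0,"dz":15.3,"twist":0},{"dx":-2.7,"dy":0,"dz":15.3,"twist":0}]' 0 50 && python3 -m pendant '[{"dx":0.4,"dy":0,"dz":0,"twist":0},{"dx":0.8,"dy":0,"dz":0,"twist":0},{"dx":1.2,"dy":0,"dz":0,"twist":0},{"dx":1.6,"dy":0,"dz":0,"twist":0},{"dx":1.6,"dy":0,"dz":0,"twist":0}]'
```

```text
time: 9.6
eef_pos: [0.4336, -0.1952, 0.0272]
tcp_rot: [0.996, 0.09, -0.0, -0.0]
contact_force: [-0.2, -0.7, 0.2]
opening: 0.003
finger_force: 0.0
time: 10.22
eef_pos: [0.4494, -0.1924, 0.0274]
tcp_rot: [0.996, 0.09, 0.0, 0.0]
contact_force: [-0.9, -0.2, 0.1]
opening: 0.001
finger_force: 0.2
```

```bash
python3 -m pendant '[{"dx":0.3,"dy":0,"dz":0,"twist":0},{"dx":0.6,"dy":0,"dz":0,"twist":0},{"dx":0.9,"dy":0,"dz":0,"twist":0},{"dx":1.2,"dy":0,"dz":0,"twist":0},{"dx":1.2,"dy":0,"dz":0,"twist":0}]' && python3 -m pendant '[{"dx":0.1,"dy":0,"dz":0,"twist":0},{"dx":0.3,"dy":0,"dz":0,"twist":0},{"dx":0.5,"dy":0,"dz":0,"twist":0},{"dx":0.5,"dy":0,"dz":0,"twist":0}]'
```

```text
time: 10.85
eef_pos: [0.4611, -0.1902, 0.0272]
tcp_rot: [0.996, 0.09, 0.0, -0.0]
contact_force: [-0.7, -0.8, 0.5]
opening: -0.002
finger_force: 0.4
time: 11.35
eef_pos: [0.4655, -0.1894, 0.0272]
tcp_rot: [0.996, 0.09, -0.001, -0.0]
contact_force: [-3.2, -0.9, 0.4]
opening: 0.005
finger_force: 1.6
```

```bash
python3 -m pendant '[{"dx":0.1,"dy":0,"dz":0,"twist":0},{"dx":0.3,"dy":0,"dz":0,"twist":0},{"dx":0.45,"dy":0,"dz":0,"twist":0},{"dx":0.45,"dy":0,"dz":0,"twist":0},{"dx":0.45,"dy":0,"dz":0,"twist":0},{"dx":0.45,"dy":0,"dz":0,"twist":0}]'
python3 - <<'E'
from h import *
i,w,d,s=wrist(); cv2.imwrite("pics/w6.png",i[...,::-1])
print(s["eef_pos"],s["contact_force"]); spacers(i,w)
E
```

```text
time: 12.1
eef_pos: [0.4691, -0.1887, 0.0272]
tcp_rot: [0.996, 0.09, -0.002, -0.0]
contact_force: [-7.2, -2.3, 3.6]
opening: -0.001
finger_force: 3.8
[ 0.46907465 -0.18871469  0.02722469] [-7.2014934  -2.26466891  3.60761966]
[283. 106.] 5118 tab 1766 0.0775 ((544.0025024414062, -174.33103942871094), (7.892636775970459, 19.879003524780273), 10.601544380187988)
[283. 106.] 5118 body 3344 0.0775 ((544.1389770507812, -174.42172241210938), (17.824289321899414, 43.815284729003906), 10.368874549865723)
[282. 254.] 2304 tab 1111 0.0597 ((485.4627685546875, -185.1978302001953), (9.543681144714355, 22.72821617126465), 12.27947998046875)
[282. 254.] 2304 body 78 0.0597 ((489.1786193847656, -184.38421630859375), (1.1952447891235352, 27.691152572631836), 10.606443405151367)
[473. 316.] 85 tab 85 0.021 ((445.1198425292969, -321.554443359375), (10.9691801071167, 9.857134819030762), 89.27485656738281)
```

View pics/w6.png

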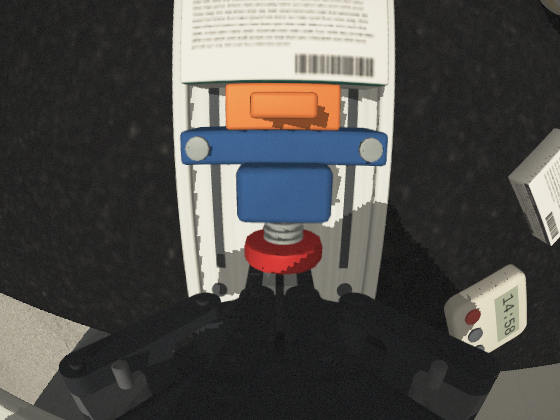

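The block is nipped between the box face (row ~83) and the jaw (row ~130). The red pad is held with about 7.5 N, roughly 6 mm in.

```bash
python3 -m pendant '[{"dx":0.05,"dy":0,"dz":0,"twist":0},{"dx":0.05,"dy":0,"dz":0,"twist":0},{"dx":0.05,"dy":0,"dz":0,"twist":0},{"dx":0.05,"dy":0,"dz":0,"twist":0}]' && python3 -c "
from plant import ctrl; print(ctrl.sign_off())"
```

```text
time: 12.65
eef_pos: [0.4694, -0.1886, 0.0272]
tcp_rot: [0.996, 0.09, -0.002, -0.0]
contact_force: [-7.1, -2.6, 4.6]
opening: 0.003
finger_force: 4.1
the job is handed in; nothing more can be done
None
```

I handed the job in at 12.65 s with one spacer block nipped upright between jaw and box and the pusher still held about 6 mm in (about 7.5 N); the two spare blocks and the other items were left untouched, and the sign-off gave no verdict.

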